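# Close and latch the service hatch of a scrapped computer case

## Robot

A 7-joint arm with a two-finger parallel gripper is mounted at the origin on the work surface. World frame = base frame: x ahead of the robot, y to its left, z up, the work surface at z = 0. Lengths are in mm, angles in rad, forces in N, time in s.
With the tool pointing down it reaches from about 350 to 900 mm from the base axis. Payload 7.2 kg.
Tool frame: the origin (TCP) lies at the very end of the fingers, on their centre line; the grasp point (between the pads) lies pinch_z behind it (pinch_z is the distance from the TCP to the grasp point, in mm); z points along the fingers, y is the line along which they close (so a half turn about z gives the same grasp; the last joint's range is limited). The gripper opens to 88 mm and grips with 3 to 60 N. Pads are 20 mm wide; open, the fingers measure 115 mm over their backs; the gripper's body (75 mm by 178 mm) begins 61 mm behind the grasp point.
Start: joints at [1.21, 0.411, -0.013, 1.596, 0.006, 1.134, -0.082], TCP at [180.385, -598.408, 183.753] pointing down, gripper open.
Joint ranges: [-2.95, 2.95], [-0.29, 1.99], [-1.47, 1.44], [0.14, 2.54], [-1.03, 4.17], [0.13, 1.85], [-2.86, 2.86]. Speed limits (rad/s): [2.39, 2.39, 3.01, 3.01, 3.14, 3.14, 3.14].

## Interface

Orientations are given as a 3x3 rotation matrix whose columns are the frame's x, y, z axes.
In Python, from workcell import state, read_camera, camera_params, job_done, pinch_z gives the robot as it stands.
- The arm moves only by the shell command python3 -m inch 'ROWS' [FORCE]. ROWS is JSON, a list of rows, each an object of numbers: "x", "y", "z": the shift along the tool's x, y, z each as a share of 40 mm, from -1 to 1; "wx", "wy", "wz": the turn, a rotation vector about the tool's x, y, z each as a share of pi rad, from -1 to 1; "grip": the finger opening in mm, from 0 to 87.8. In form: [{"x": .., "y": .., "z": .., "wx": .., "wy": .., "wz": .., "grip": ..}, ...]. A call has 1 to 8 rows; each row shifts and turns the commanded pose from where the row before left it, along the tool's axes as they then stand; what a row does not reach is not made up. A row lasts 1/10 s, in which the tool goes at most 50 mm and 8.59 degrees, less where a joint would pass 70% of its speed; a pose out of reach is approached as far as the arm can. A call with a number of a shift or a turn outside -1 to 1 is refused whole. A call with a gripper value outside its range is refused whole. The fingers move at their own pace and stop on an object; FORCE is the grip in N (left out, the last holds). Time passes only in rows, so rows that do not move let the fingers close. It gives the time, the measured TCP pose, the force, the opening and the grip force at its end, in the units of the state.
- state(): the state, without advancing time (a new reading comes with each control period).
- read_camera(name): name is "scene" or "top" or "wrist"; returns the picture (400x640x3 uint8, red, green, blue); there is no depth.
- camera_params(name): a dict with "fx", "fy", "cx", "cy" (pixels), "k1" (the pictures are not rectified: a ray, as slopes to the right and down, at radius r is drawn at 1 + k1 r^2 times it, then the intrinsics apply), "R" (3x3) and "t" (3): a world point X has camera coordinates R X + t. Camera axes: x right, y down, z forward; pixel columns grow to the right and rows downward; lengths in mm; the calibration is good to about 2 mm. A picture is of the moment at which its call begins: read the wrist's pose just before it. camera_params takes no time and is no camera call; for the wrist camera it gives the pose at the moment of the call.
- job_done(): hands the job in; it is judged then, once.
The state is a dict: "t": time; "qpos": joint angles; "qd": joint speeds; "joint_torque": joint torques, N m; "tool_pos": TCP position; "orientation": TCP orientation; "ft_force": force on the tool from outside, world axes, zero at the start; "moment": the same for the moment, N m; "width": opening from 0.0 (shut) to 1.0 (fully open); "gripper_force": force on a finger pad.
Only numpy, scipy, OpenCV 4.12 (cv2) and the standard library are available. Lean on these libraries where they do the work, as an engineer would, in place of code of your own. Each camera call takes 0.05 s, during which the arm holds its last target. There are 200 camera calls.

## Task

Swing the open hatch of the computer case down, press it home against its rubber buffers and, holding it there, turn the wing knob clockwise (seen from above) a quarter turn to its stop, so that its tongue lies behind the front frame edge and the hatch stays shut by itself when you let go. Press firmly but do not bear down hard or force the knob when the tongue catches, and leave the other things on the bench where they are.

Things in the scene. Friction and masses are not known exactly. Their poses are not given: they have to be found in the camera images.
- case: Desktop computer case lying flat, grey sheet metal, 340 (x) x 360 (y) x 105 mm high, fixed to the bench. Origin: centre of its underside; z up; its -x side (the front) faces the robot, turned by up to 0.4 rad. Its upper face has an opening 246 x 266 mm with a frame 4 mm thick around it; the frame strip at the front is 37 mm wide.
- hinge_line (a point): Middle of the hatch's hinge line, on the case at case coordinates (110, 0, 103) mm; axes as the case, hinge along y. The hinge is spring-balanced with slight friction (0.2 N m): the hatch stays at any angle and 1 to 2 N near its free edge swing it, until it meets the buffers. Under the front corners are two rubber buffers, which meet it at about 0.085 rad and push it up with some 8 N in all at 0.
- front_edge (a point): Middle of the front frame edge of the opening, at case coordinates (-133, 0, 105) mm. The tongue must end up under this edge. It passes under only while the hatch is held within about 1.5 mm of its hard stop (measured at the knob); higher up, it catches on the edge at a knob angle of about 0.5 rad.
- hatch_edge (a point): Middle of the hatch's free edge, on its top surface. The hatch is a flat bare steel plate 240 mm long (from the hinge towards the front), 260 mm wide and 4 mm thick, about 0.3 kg. Axes turn with the hatch: x along the hatch to the hinge, z its outward normal.
- hatch (a joint): Opening angle of the hatch, rad: 0 = flush with the case, positive = front edge raised. Unlatched it springs back to 0.05 to 0.075. Pressed, it comes to rest on hard stops whose height differs from case to case: the shut angle is between -0.028 and 0.028 and must be felt (reached with 4 to 13 N at the knob, then rising steeply). More than 35 N in all on the stops and edge does damage.
- wing (a joint): Angle of the wing knob about the hatch's normal, rad: 0 = unlocked, tongue pointing to the case's -y, wing along the case's y; grows clockwise seen from above; 1.571 = end stop, tongue under the front frame edge, wing along the case's x. Friction 0.05 N m, more when the tongue bears on the edge. Starts between 0 and 0.2. With the wing gripped firmly, pressing straight down also builds up to 25 N sideways: judge the press by its vertical part.
- wing_grip (a point): Point to grip, on the knob's axis, 26 mm above the hatch. Black plastic knob: disc 32 mm across, 6 mm high, with an upright flat wing 46 mm long, 10 mm thick, top 37 mm above the hatch; 215 mm from the hinge, on the hatch's middle line. Axes turn with it: y along the wing, z its axis. Hidden steel tongue 42 mm long, 14 mm wide, points to its -y, 13 to 16 mm under the hatch.
- phone: Bystander: beige desk telephone 200 x 170 x 78 mm, loose. Origin: centre of its underside.
- toy_car: Bystander: red toy racing car 220 x 130 x 70 mm, loose. Origin: centre of its underside.

How it is judged:
By the outcome, as a careful person would: the job done as asked, in the order asked, and still so for the second after the job is handed in, with the robot touching nothing.
It also fails if it takes over 70 s, if anything falls off the work surface, if the arm or the gripper's body presses on something with over 40 N, if the wrist force passes 120 N, or if a joint passes its speed limit or range.

## Working session

There is one attempt and no reset: what is moved stays moved. The work goes in short steps, Python scripts to look and compute and a shell command to move; the robot and the scene stay as the last step left them, time stands still between calls to the robot, and variables do not carry over. Pictures are saved under pics/ and viewed, at most 10 in all, crops included, and the job is handed in when it is done.

```bash
ls; mkdir -p pics
python3 - <<'E'
from workcell import *
import cv2,numpy as np
s=state();print(s['t'],s['tool_pos'],np.round(s['orientation'],3),s['ft_force'],pinch_z if not callable(pinch_z) else pinch_z())
for n in['scene','top']:
    im=read_camera(n);cv2.imwrite(f'pics/{n}0.png',im[:,:,::-1]);p=camera_params(n);print(n,{k:np.round(v,3).tolist() for k,v in p.items()})
E
```

```text
pics
0.0 [ 180.18433139 -597.90002793  182.92638359] [[ 0.957  0.289 -0.001]
 [ 0.289 -0.957  0.001]
 [-0.    -0.002 -1.   ]] [-0.6374497  -0.00993506  0.09655685] 18.700000000000003
scene {'fx': 365.072, 'fy': 365.072, 'cx': 314.423, 'cy': 206.139, 'k1': -0.023, 'R': [[-0.139, 0.99, 0.012], [0.82, 0.122, -0.559], [-0.555, -0.068, -0.829]], 't': [76.0, -396.043, 1443.964]}
top {'fx': 393.967, 'fy': 393.967, 'cx': 318.41, 'cy': 194.71, 'k1': -0.002, 'R': [[-0.156, -0.988, -0.001], [-0.963, 0.153, -0.221], [0.219, -0.033, -0.975]], 't': [71.075, 548.588, 1100.995]}
```

View pics/scene0.png

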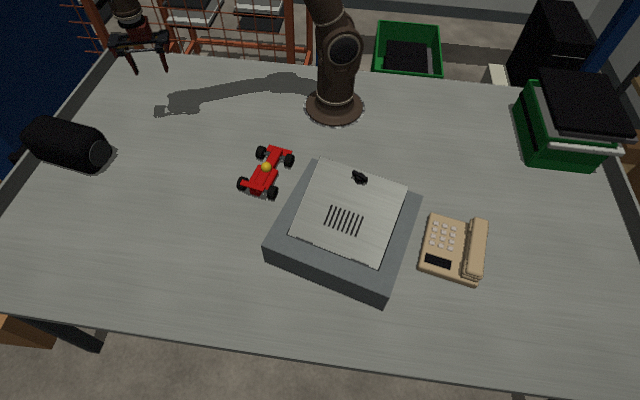

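View pics/top0.png

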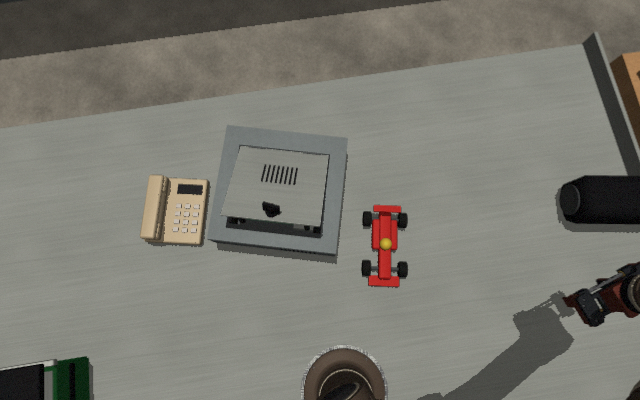

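The top view shows the case outlined at about (228,125), (347,138), (337,262), (210,250). The hatch is partly open with the knob at (271,209), the phone to the left and the car to the right. In the scene view the knob is at (360,178). I'll enlarge the case area for corner positions.

Run:
```python
import cv2,numpy as np
a=cv2.resize(cv2.imread('pics/top0.png')[115:270,200:355],None,fx=3.8,fy=3.8,interpolation=cv2.INTER_CUBIC)
cv2.imwrite('pics/topc.png',a)
b=cv2.resize(cv2.imread('pics/scene0.png')[150:315,255:430],None,fx=3.6,fy=3.6,interpolation=cv2.INTER_CUBIC)
cv2.imwrite('pics/scc.png',b)
```

```text
(no output)
```

View pics/topc.png

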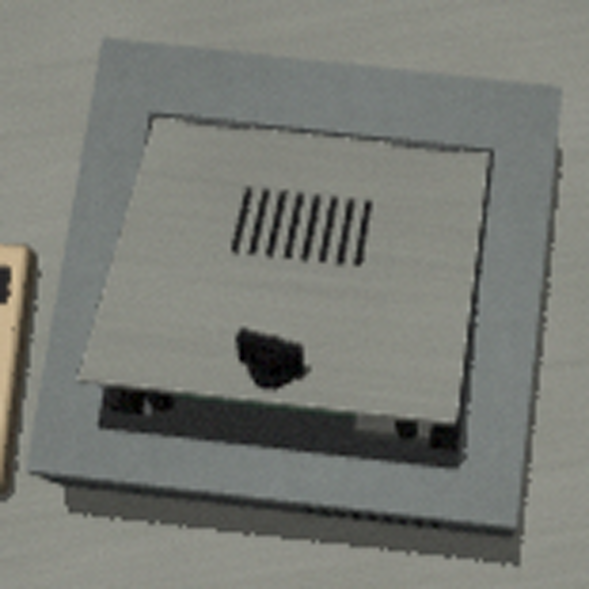

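View pics/scc.png

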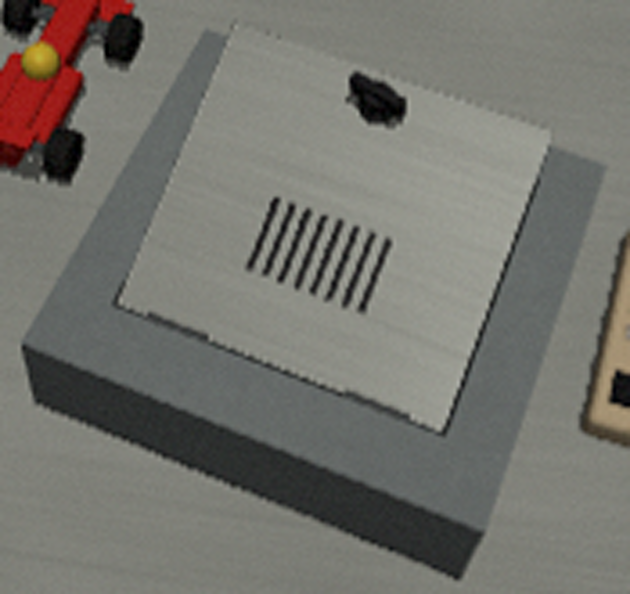

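The crops show the four corners of the case's top face, the two free hatch corners and the knob, whose wing lies roughly along the case's y. I'll cast rays from both views.

```bash
cat > h.py <<'E'
import numpy as np, cv2
from workcell import *
def ray(p,uv):
    K=np.array([[p['fx'],0,p['cx']],[0,p['fy'],p['cy']],[0,0,1]])
    n=cv2.undistortPoints(np.array([[uv]],float),K,np.array([p['k1'],0,0,0]))[0,0]
    R=np.array(p['R']);return -R.T@np.array(p['t']),R.T@np.array([n[0],n[1],1])
def plane(p,uv,z):
    c,d=ray(p,uv);return c+d*(z-c[2])/d[2]
def tri(rs):
    A=np.zeros((3,3));b=np.zeros(3)
    for c,d in rs:
        d=d/np.linalg.norm(d);M=np.eye(3)-np.outer(d,d);A+=M;b+=M@c
    X=np.linalg.solve(A,b);return X,[np.linalg.norm(np.cross(X-c,d/np.linalg.norm(d))) for c,d in rs]
def fit(P,Q): # planar rigid: Q->P
    P=np.array(P)[:,:2];Q=np.array(Q,float)[:,:2];pm,qm=P.mean(0),Q.mean(0);a=P-pm;b=Q-qm
    th=np.arctan2((b[:,0]*a[:,1]-b[:,1]*a[:,0]).sum(),(a*b).sum())
    R=np.array([[np.cos(th),-np.sin(th)],[np.sin(th),np.cos(th)]]);t=pm-R@qm
    return th,t,np.round(P-(Q@R.T+t),1)
E
python3 - <<'E'
from h import *
T=camera_params('top');S=camera_params('scene')
tp=lambda u,v:(u/3.8+200-.37,v/3.8+115-.37)
sp=lambda u,v:(u/3.6+255-.36,v/3.6+150-.36)
Q=[(170,180),(170,-180),(-170,-180),(-170,180)]
PT=[plane(T,tp(*c),105) for c in[(103,38),(561,88),(517,528),(30,472)]]
PS=[plane(S,sp(*c),105) for c in[(482,532),(22,347),(605,165)]]
print(fit(PT,Q));print(fit(PS,[Q[0],Q[1],Q[3]]))
th,t,r=fit(PT+PS,Q+[Q[0],Q[1],Q[3]]);print(th,t)
R=np.array([[np.cos(th),-np.sin(th)],[np.sin(th),np.cos(th)]])
for n,a,b in[('hatch+y',(80,380),(550,132)),('hatch-y',(458,423),(235,22)),('knob',(270,353),(378,97))]:
    X,e=tri([ray(T,tp(*a)),ray(S,sp(*b))]);c=R.T@(X[:2]-t);print(n,X,e,c,X[2],'angle',np.arctan2(X[2]-103,110-c[0]))
E
```

```text
(np.float64(-0.2683853154838273), array([583.59171697,  92.46409287]), array([[ 0.4, -0.3],
       [-0.7,  1.7],
       [ 0.2,  1. ],
       [ 0.1, -2.4]]))
(np.float64(-0.26744886096374676), array([585.88572915,  92.23811333]), array([[-0.7, -2. ],
       [ 0.5,  2.1],
       [ 0.2, -0.1]]))
-0.26846296355441734 [584.55623929  92.39789797]
hatch+y [511.17396909 246.51458716 191.50562749] [np.float64(0.014845607180483649), np.float64(0.014845607180406414)] [-111.63311428  129.13155796] 191.50562748989057 angle 0.3799320662357121
hatch-y [441.32453987  -1.99744864 195.19194684] [np.float64(0.6396128891238433), np.float64(0.6396128891238613)] [-113.06275771 -129.00625565] 195.19194683841675 angle 0.3919194733069946
knob [506.94285411 115.35678845 203.65205411] [np.float64(0.0336970575594261), np.float64(0.03369705755946804)] [-80.9230935    1.54956425] 203.65205410731178 angle 0.48515942496093356
```

Case centre is (584.6, 92.4) with yaw −0.268, and the hatch is open about 0.385 rad. I'll close the fingers, rise, and travel to a point over the hatch's middle line, on the hinge side of the knob.

```bash
python3 -m inch '[{"z":-0.9,"grip":0},{"z":-0.9,"grip":0},{"z":-0.9,"grip":0},{"x":0.685,"y":-0.71},{"x":0.685,"y":-0.71},{"x":0.685,"y":-0.71},{"x":0.685,"y":-0.71},{"x":0.685,"y":-0.71}]' 20
python3 -m inch '[{"x":0.685,"y":-0.71},{"x":0.685,"y":-0.71},{"x":0.685,"y":-0.71},{"x":0.685,"y":-0.71},{"x":0.685,"y":-0.71},{"x":0.685,"y":-0.71},{"x":0.685,"y":-0.71},{"x":0.685,"y":-0.71}]'
```

```text
validation failed for argument at $[0]...
validation failed for argument at $[0]...
```

```bash
python3 -m inch '[{"x":0,"y":0,"z":-0.9,"wx":0,"wy":0,"wz":0,"grip":0},{"x":0,"y":0,"z":-0.9,"wx":0,"wy":0,"wz":0,"grip":0},{"x":0,"y":0,"z":-0.9,"wx":0,"wy":0,"wz":0,"grip":0},{"x":0.685,"y":-0.71,"z":0,"wx":0,"wy":0,"wz":0,"grip":0},{"x":0.685,"y":-0.71,"z":0,"wx":0,"wy":0,"wz":0,"grip":0},{"x":0.685,"y":-0.71,"z":0,"wx":0,"wy":0,"wz":0,"grip":0},{"x":0.685,"y":-0.71,"z":0,"wx":0,"wy":0,"wz":0,"grip":0},{"x":0.685,"y":-0.71,"z":0,"wx":0,"wy":0,"wz":0,"grip":0}]' 20
```

```text
t: 0.9
tool_pos: [270.9, -421.2, 291.4]
orientation: [[0.957, 0.289, -0.0], [0.289, -0.957, 0.0], [-0.0, -0.0, -1.0]]
ft_force: [0.8, 0.3, 0.8]
width: 0.307
gripper_force: 0.0
```

```bash
python3 -m inch '[{"x":0.685,"y":-0.71,"z":0,"wx":0,"wy":0,"wz":0,"grip":0},{"x":0.685,"y":-0.71,"z":0,"wx":0,"wy":0,"wz":0,"grip":0},{"x":0.685,"y":-0.71,"z":0,"wx":0,"wy":0,"wz":0,"grip":0},{"x":0.685,"y":-0.71,"z":0,"wx":0,"wy":0,"wz":0,"grip":0},{"x":0.685,"y":-0.71,"z":0,"wx":0,"wy":0,"wz":0,"grip":0},{"x":0.685,"y":-0.71,"z":0,"wx":0,"wy":0,"wz":0,"grip":0},{"x":0.685,"y":-0.71,"z":0,"wx":0,"wy":0,"wz":0,"grip":0},{"x":0.685,"y":-0.71,"z":0,"wx":0,"wy":0,"wz":0,"grip":0}]'
python3 -m inch '[{"x":0.685,"y":-0.71,"z":0,"wx":0,"wy":0,"wz":0,"grip":0},{"x":0.685,"y":-0.71,"z":0,"wx":0,"wy":0,"wz":0,"grip":0},{"x":0.685,"y":-0.71,"z":0,"wx":0,"wy":0,"wz":0,"grip":0},{"x":0.685,"y":-0.71,"z":0,"wx":0,"wy":0,"wz":0,"grip":0},{"x":0.685,"y":-0.71,"z":0,"wx":0,"wy":0,"wz":0,"grip":0},{"x":0.685,"y":-0.71,"z":0,"wx":0,"wy":0,"wz":0,"grip":0},{"x":0.685,"y":-0.71,"z":0,"wx":0,"wy":0,"wz":0,"grip":0},{"x":0,"y":0,"z":0,"wx":0,"wy":0,"wz":0,"grip":0}]'
python3 -m inch '[{"x":0,"y":0,"z":0,"wx":0,"wy":0,"wz":-0.045,"grip":0},{"x":0,"y":0,"z":0,"wx":0,"wy":0,"wz":-0.045,"grip":0},{"x":0,"y":0,"z":0,"wx":0,"wy":0,"wz":-0.045,"grip":0},{"x":0,"y":0,"z":0,"wx":0,"wy":0,"wz":-0.045,"grip":0},{"x":0,"y":0,"z":0,"wx":0,"wy":0,"wz":-0.045,"grip":0},{"x":0,"y":0,"z":0,"wx":0,"wy":0,"wz":-0.045,"grip":0},{"x":0,"y":0,"z":0,"wx":0,"wy":0,"wz":-0.045,"grip":0},{"x":0,"y":0,"z":0,"wx":0,"wy":0,"wz":0,"grip":0}]'
```

```text
t: 1.7
tool_pos: [415.1, -140.6, 291.7]
orientation: [[0.957, 0.288, -0.0], [0.288, -0.957, -0.0], [-0.0, 0.0, -1.0]]
ft_force: [0.9, -0.4, 0.4]
width: 0.003
gripper_force: 0.0
t: 2.5
tool_pos: [541.4, 109.2, 290.9]
orientation: [[0.956, 0.295, -0.001], [0.295, -0.955, 0.003], [-0.0, -0.004, -1.0]]
ft_force: [-0.3, 0.8, -0.3]
width: 0.004
gripper_force: 0.0
t: 3.3
tool_pos: [540.8, 102.6, 291.4]
orientation: [[0.283, 0.959, -0.001], [0.959, -0.283, -0.0], [-0.001, -0.001, -1.0]]
ft_force: [0.6, -0.3, -0.5]
width: 0.004
gripper_force: 0.0
```

```bash
python3 -m inch '[{"x":0,"y":0,"z":0.72,"wx":0,"wy":0,"wz":0,"grip":0},{"x":0,"y":0,"z":0.72,"wx":0,"wy":0,"wz":0,"grip":0},{"x":0,"y":0,"z":0.72,"wx":0,"wy":0,"wz":0,"grip":0},{"x":0,"y":0,"z":0.6,"wx":0,"wy":0,"wz":0,"grip":0},{"x":0,"y":0,"z":0.2,"wx":0,"wy":0,"wz":0,"grip":0},{"x":0,"y":0,"z":0.2,"wx":0,"wy":0,"wz":0,"grip":0},{"x":0,"y":0,"z":0,"wx":0,"wy":0,"wz":0,"grip":0}]'
```

```text
t: 4.0
tool_pos: [541.1, 103.4, 165.2]
orientation: [[0.286, 0.958, -0.0], [0.958, -0.286, -0.0], [-0.0, -0.0, -1.0]]
ft_force: [0.8, 0.8, -0.2]
width: 0.008
gripper_force: 0.0
```

```bash
python3 -m inch '[{"x":0,"y":0,"z":0.15,"wx":0,"wy":0,"wz":0,"grip":0},{"x":0,"y":0,"z":0.15,"wx":0,"wy":0,"wz":0,"grip":0},{"x":0,"y":0,"z":0.15,"wx":0,"wy":0,"wz":0,"grip":0},{"x":0,"y":0,"z":0,"wx":0,"wy":0,"wz":0,"grip":0}]'
python3 -m inch '[{"x":0,"y":0,"z":0.15,"wx":0,"wy":0,"wz":0,"grip":0},{"x":0,"y":0,"z":0.15,"wx":0,"wy":0,"wz":0,"grip":0},{"x":0,"y":0,"z":0.15,"wx":0,"wy":0,"wz":0,"grip":0},{"x":0,"y":0,"z":0.1,"wx":0,"wy":0,"wz":0,"grip":0},{"x":0,"y":0,"z":0,"wx":0,"wy":0,"wz":0,"grip":0}]'
python3 - <<'E'
from h import *
im=read_camera('top');cv2.imwrite('pics/top1.png',im[:,:,::-1])
im=read_camera('scene');cv2.imwrite('pics/sc1.png',im[:,:,::-1])
E
```

```text
t: 4.4
tool_pos: [540.7, 103.4, 146.6]
orientation: [[0.285, 0.959, -0.001], [0.959, -0.285, -0.0], [-0.001, -0.001, -1.0]]
ft_force: [-0.2, -0.0, 0.0]
width: 0.004
gripper_force: 0.0
t: 4.9
tool_pos: [540.8, 103.5, 124.6]
orientation: [[0.284, 0.959, -0.001], [0.959, -0.284, -0.0], [-0.0, -0.001, -1.0]]
ft_force: [0.4, -0.6, -0.6]
width: 0.004
gripper_force: 0.0
```

```bash
python3 -m inch '[{"x":0,"y":0,"z":-0.9,"wx":0,"wy":0,"wz":0,"grip":0},{"x":0,"y":0,"z":-0.9,"wx":0,"wy":0,"wz":0,"grip":0},{"x":0,"y":0,"z":-0.9,"wx":0,"wy":0,"wz":0,"grip":50},{"x":0,"y":0,"z":-0.9,"wx":0,"wy":0,"wz":0,"grip":50},{"x":0,"y":0,"z":0,"wx":0,"wy":0,"wz":0,"grip":50},{"x":0,"y":0,"z":0,"wx":0,"wy":0,"wz":0,"grip":50},{"x":0,"y":0,"z":0,"wx":0,"wy":0,"wz":0,"grip":50}]'
python3 - <<'E'
from h import *
p=camera_params('wrist');im=read_camera('wrist');cv2.imwrite('pics/w1.png',im[:,:,::-1])
import json;json.dump({k:np.array(v).tolist() for k,v in p.items()},open('w1.json','w'))
im=read_camera('scene');cv2.imwrite('pics/sc2.png',im[:,:,::-1])
R=np.array(p['R']);print(-R.T@np.array(p['t']),R)
E
```

```text
t: 5.7
tool_pos: [540.6, 103.2, 268.3]
orientation: [[0.285, 0.959, -0.001], [0.959, -0.285, -0.001], [-0.001, -0.001, -1.0]]
ft_force: [-0.8, 0.4, -0.2]
width: 0.423
gripper_force: 0.0
[559.90174218 166.44866267 469.28094642] [[ 0.95878918 -0.28411469 -0.00146876]
 [-0.27539833 -0.93062053  0.24104188]
 [-0.06985039 -0.23070385 -0.9705136 ]]
```

View pics/w1.png

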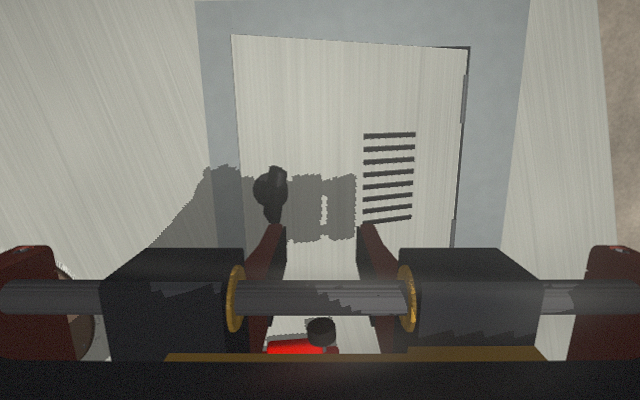

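View pics/sc2.png

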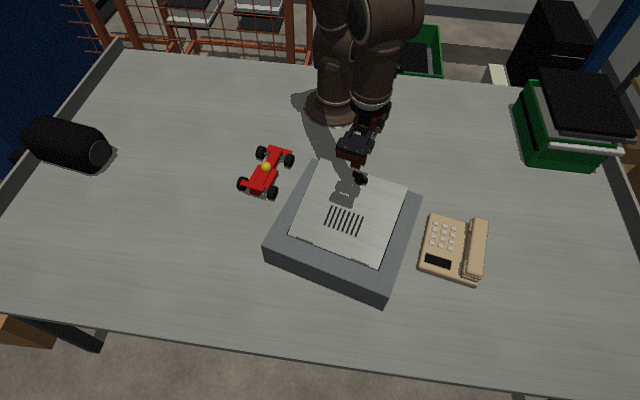

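The wrist view shows the hatch's +y free corner at (232,35), its hinge corner at (470,47), and the wing running from about (272,170) to (275,222). I'll measure the hatch angle by casting rays onto the vertical planes in case coordinates.

```bash
cat >> h.py <<'E'
TH=-0.2685;T0=np.array([584.6,92.4,0])
RC=np.array([[np.cos(TH),-np.sin(TH),0],[np.sin(TH),np.cos(TH),0],[0,0,1]])
def caseray(p,uv):
    c,d=ray(p,uv);return RC.T@(c-T0),RC.T@d
def on(p,uv,ax,val):
    c,d=caseray(p,uv);return c+d*(val-c[ax])/d[ax]
E
python3 - <<'E'
from h import *;import json
W=json.load(open('w1.json'))
P=on(W,(232,35),1,130);print('free corner',P,np.arctan2(P[2]-103,110-P[0]))
print('hinge corner',on(W,(470,47),2,105))
for uv in[(272,168),(275,222),(273,195)]:print(uv,on(W,uv,2,126+37), on(W,uv,2,150))
a=cv2.imread('pics/w1.png')[120:270,200:340];b=cv2.imread('pics/sc2.png')[140:275,285:425]
cv2.imwrite('pics/c2.png',np.hstack([cv2.resize(a,(390,418),interpolation=cv2.INTER_CUBIC),cv2.resize(b,(400,418),interpolation=cv2.INTER_CUBIC)]))
E
```

```text
free corner [-113.57035833  130.          187.38841479] 0.3609238641693547
hinge corner [112.50289551 132.92780129 105.        ]
(272, 168) [-91.25403652  18.73290362 163.        ] [-93.282752    16.77575773 150.        ]
(275, 222) [-91.2881683  -35.11317784 163.        ] [-93.3183325  -39.35580399 150.        ]
(273, 195) [-91.75093712  -7.62798248 163.        ] [-93.80074339 -10.70400802 150.        ]
```

View pics/c2.png

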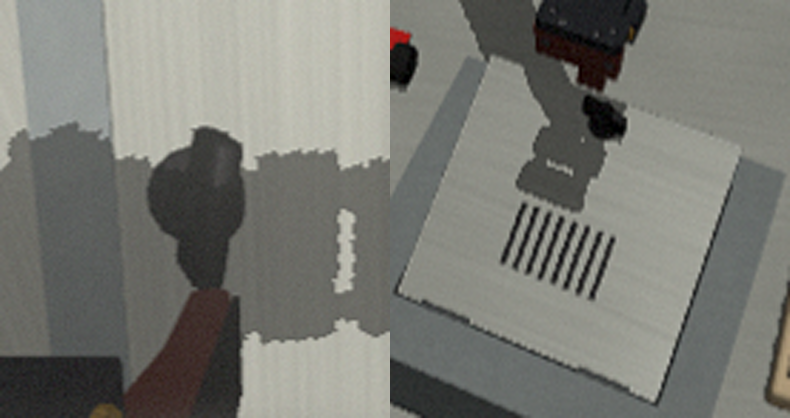

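The hatch is still, or again, at about 0.37 rad. I'll check the pictures taken while the fingers were down.

Run:
```python
import cv2,numpy as np
b=cv2.imread('pics/sc1.png')[130:275,275:430];a=cv2.imread('pics/top1.png')[115:270,200:355]
cv2.imwrite('pics/c3.png',np.hstack([cv2.resize(a,(395,395),interpolation=cv2.INTER_CUBIC),cv2.resize(b,(400,395),interpolation=cv2.INTER_CUBIC)]))
```

```text
(no output)
```

View pics/c3.png

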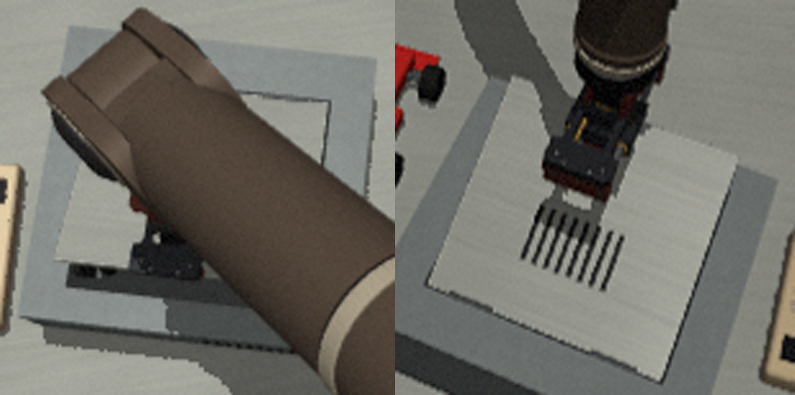

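```bash
cat >> h.py <<'E'
def proj(p,X):
    K=np.array([[p['fx'],0,p['cx']],[0,p['fy'],p['cy']],[0,0,1]]);R=np.array(p['R'],float)
    return cv2.projectPoints(np.array([X],float),cv2.Rodrigues(R)[0],np.array(p['t'],float),K,np.array([p['k1'],0,0,0.]))[0][0,0]
def hatch(th,r,y,h=2): # r from hinge, h above mid-plane
    return T0+RC@np.array([110-r*np.cos(th)+h*np.sin(th),y,103+r*np.sin(th)+h*np.cos(th)])
E
python3 - <<'E'
from h import *;import json
W=json.load(open('w1.json'));T=camera_params('top');S=camera_params('scene')
for th in[.05,.11,.2,.3,.36,.4]:
    c=hatch(th,240,130);k=hatch(th,215,0,39)
    print(th,c.round(),'S',proj(S,c).round(1),'T',proj(T,c).round(1),'W',proj(W,c).round(1),'knobS',proj(S,k).round(1),'W',proj(W,k).round(1))
print(proj(S,[540.8,103.5,124.6]))
E
```

```text
0.05 [494. 252. 117.] S [403.6 197.4] T [225.9 225.6] W [234.8  52.4] knobS [359.6 182.1] W [263.  185.3]
0.11 [495. 252. 131.] S [404.6 194.9] T [224.7 224.4] W [232.2  49.6] knobS [359.7 180.2] W [264.2 188. ]
0.2 [499. 251. 153.] S [405.9 191.3] T [223.1 221.9] W [229.8  44.7] knobS [359.7 177.8] W [267.8 192.2]
0.3 [505. 249. 176.] S [407.1 188. ] T [221.4 218.2] W [229.6  38.5] knobS [359.5 175.6] W [274.8 197.3]
0.36 [509. 248. 189.] S [407.8 186.3] T [220.4 215.6] W [230.9  34.4] knobS [359.1 174.6] W [280.8 200.6]
0.4 [513. 247. 198.] S [408.2 185.3] T [219.8 213.6] W [232.5  31.4] knobS [358.9 174.1] W [285.5 202.8]
[351.40859043 202.82766342]
```

Run:
```python
from h import *
S=camera_params('scene');T=camera_params('top')
im=read_camera('top');cv2.imwrite('pics/top2.png',im[:,:,::-1])
g=lambda n:cv2.cvtColor(cv2.imread(f'pics/{n}.png'),cv2.COLOR_BGR2GRAY)
def tm(a,b,c,h=9,s=16):
    x,y=c;A=cv2.resize(g(a)[y-h:y+h,x-h:x+h],None,fx=4,fy=4,interpolation=cv2.INTER_CUBIC)
    B=cv2.resize(g(b)[y-s:y+s,x-s:x+s],None,fx=4,fy=4,interpolation=cv2.INTER_CUBIC)
    m=cv2.minMaxLoc(cv2.matchTemplate(B,A,cv2.TM_CCOEFF_NORMED));return (np.array(m[3])/4-(s-h)).round(2),round(m[1],2)
for nm,a,bs,c in[('cornS','scene0',['sc1','sc2'],(407,186)),('cornT','top0',['top1','top2'],(221,215)),('caseS','scene0',['sc1','sc2'],(422,195)),('slotS','scene0',['sc2'],(344,220)),('slotT','top0',['top2'],(280,173))]:
    for b in bs:print(nm,b,tm(a,b,c))
for th in[.11,.2,.3,.385]:print(th,[proj(S,hatch(th,240,130)).round(1),proj(T,hatch(th,240,130)).round(1)],proj(S,hatch(th,97,0)).round(1),proj(T,hatch(th,97,0)).round(1))
print('tcp',proj(T,[540.8,103.5,124.6]))
```

```text
cornS sc1 (array([0., 0.]), 0.98)
cornS sc2 (array([0., 0.]), 0.98)
cornT top1 (array([-0.25,  1.75]), 0.98)
cornT top2 (array([-0.25,  1.75]), 0.98)
caseS sc1 (array([0., 0.]), 0.99)
caseS sc2 (array([0., 0.]), 0.99)
slotS sc2 (array([4., 3.]), 0.97)
slotT top2 (array([-5.5 ,  6.25]), 0.18)
0.11 [array([404.6, 194.9]), array([224.7, 224.4])] [344.1 220.8] [279.5 180.8]
0.2 [array([405.9, 191.3]), array([223.1, 221.9])] [344.1 219.6] [279.3 179.5]
0.3 [array([407.1, 188. ]), array([221.4, 218.2])] [344.1 218.5] [279.1 177.8]
0.385 [array([408. , 185.6]), array([220. , 214.4])] [343.9 217.9] [279. 176.]
tcp [276.72421829 200.44040494]
```

Run:
```python
from h import *;import json
W=json.load(open('w1.json'));S=camera_params('scene')
p=np.array([540.6,103.2,268.3]);y=np.array([.959,-.285,0]);x=np.array([.285,.959,0])
for dz in(0,20,60):
  print(dz,[proj(W,p+s*18.6*y+[0,0,dz]+10*x).round() for s in(-1,1)],proj(S,p+[0,0,dz]).round())
s=state();print(s['tool_pos'],s['width'],s['qpos'])
# edge profiles, +y hatch edge & free edge in top2 vs top0
for n in('top0','top2','top1'):
  g=cv2.imread(f'pics/{n}.png')[:,:,1]
  print(n,'col235',g[205:232,235].tolist(),'row205',g[205,212:235].tolist())
for n in('scene0','sc1','sc2'):
  g=cv2.imread(f'pics/{n}.png')[:,:,1]
  print(n,'col402',g[176:196,402].tolist(),'col395',g[174:194,395].tolist())
```

```text
0 [array([292., 207.]), array([350., 207.])] [357. 170.]
20 [array([288., 216.]), array([352., 216.])] [358. 165.]
60 [array([280., 242.]), array([360., 242.])] [360. 154.]
[540.58831004 103.36413383 268.17563359] 0.546243815352795 [ 0.35603778  0.32445457 -0.81200552  1.6176662   0.24141945  1.30593067
 -0.78230894]
top0 col235 [135, 136, 140, 141, 139, 139, 138, 140, 138, 139, 132, 127, 62, 9, 12, 4, 8, 4, 18, 41, 42, 38, 42, 56, 112, 121, 128] row205 [132, 120, 124, 122, 123, 122, 125, 125, 123, 124, 127, 141, 137, 137, 138, 137, 136, 138, 134, 135, 135, 136, 136]
top2 col235 [158, 156, 155, 157, 159, 158, 162, 159, 162, 161, 156, 158, 154, 103, 40, 6, 20, 20, 12, 42, 47, 46, 46, 66, 129, 141, 142] row205 [152, 145, 142, 142, 141, 142, 141, 140, 140, 141, 144, 120, 164, 155, 154, 157, 158, 158, 157, 157, 157, 157, 155]
top1 col235 [156, 160, 159, 160, 163, 161, 160, 162, 162, 163, 159, 159, 155, 108, 38, 3, 16, 12, 17, 46, 47, 49, 50, 68, 132, 144, 144] row205 [154, 144, 143, 142, 142, 145, 142, 142, 142, 143, 145, 122, 163, 159, 159, 158, 160, 160, 161, 158, 160, 159, 157]
scene0 col402 [128, 127, 126, 128, 126, 126, 128, 123, 131, 151, 153, 155, 156, 158, 157, 153, 156, 156, 154, 152] col395 [128, 128, 125, 127, 129, 128, 130, 130, 149, 151, 151, 151, 153, 157, 153, 154, 156, 156, 152, 154]
sc1 col402 [137, 133, 134, 134, 137, 136, 133, 135, 137, 145, 153, 158, 159, 158, 158, 158, 159, 158, 159, 158] col395 [133, 134, 132, 130, 136, 136, 137, 134, 140, 148, 155, 152, 155, 157, 159, 160, 156, 157, 157, 156]
sc2 col402 [133, 129, 133, 134, 136, 135, 131, 134, 137, 142, 153, 158, 154, 158, 159, 160, 153, 155, 157, 157] col395 [132, 132, 130, 129, 132, 133, 134, 132, 136, 151, 149, 156, 153, 154, 157, 156, 158, 157, 155, 155]
```

The cameras agree that the hatch moved only about 0.03 rad, and no contact force showed. I'll push again near the free edge, beside the knob, in small steps and reading the force.

```bash
python3 -m inch '[{"x":0.775,"y":-0.725,"z":0,"wx":0,"wy":0,"wz":0,"grip":0},{"x":0.775,"y":-0.725,"z":0,"wx":0,"wy":0,"wz":0,"grip":0},{"x":0,"y":0,"z":0.5,"wx":0,"wy":0,"wz":0,"grip":0},{"x":0,"y":0,"z":0.5,"wx":0,"wy":0,"wz":0,"grip":0},{"x":0,"y":0,"z":0.5,"wx":0,"wy":0,"wz":0,"grip":0},{"x":0,"y":0,"z":0.2,"wx":0,"wy":0,"wz":0,"grip":0},{"x":0,"y":0,"z":0,"wx":0,"wy":0,"wz":0,"grip":0}]'
python3 -m inch '[{"x":0,"y":0,"z":0.15,"wx":0,"wy":0,"wz":0,"grip":0},{"x":0,"y":0,"z":0.15,"wx":0,"wy":0,"wz":0,"grip":0},{"x":0,"y":0,"z":0.15,"wx":0,"wy":0,"wz":0,"grip":0},{"x":0,"y":0,"z":0,"wx":0,"wy":0,"wz":0,"grip":0}]'
cat > m.py <<'E'
from h import *
F=[];
s=state();p=np.array(s['tool_pos']);c=RC.T@(p-T0)
print('t',s['t'],'case',c.round(1),'F',np.round(s['ft_force'],2),'Fcase',(RC.T@np.array(s['ft_force'])).round(1),'M',np.round(s['moment'],2),'w',s['width']*87.8,s['gripper_force'],'q7',s['qpos'][6])
E
python3 m.py
python3 - <<'E'
from h import *
im=read_camera('top');cv2.imwrite('pics/top3.png',im[:,:,::-1]);g=im[:,:,1]
print('col235',g[205:232,235].tolist())
E
```

```text
t: 6.55
tool_pos: [502.4, 179.1, 200.0]
orientation: [[0.284, 0.959, -0.003], [0.959, -0.284, -0.001], [-0.001, -0.002, -1.0]]
ft_force: [0.1, -0.2, 1.0]
width: 0.01
gripper_force: 0.0
t: 6.95
tool_pos: [502.8, 179.2, 182.7]
orientation: [[0.285, 0.959, -0.001], [0.959, -0.285, -0.0], [-0.001, -0.001, -1.0]]
ft_force: [0.7, -0.7, -0.0]
width: 0.006
gripper_force: 0.0
t 6.95 case [-101.9   62.   182.7] F [ 0.72 -0.66 -0.01] Fcase [ 0.9 -0.4 -0. ] M [-0.   -0.04 -0.01] w 0.5019453075911394 0.0 q7 -0.994440402441347
col235 [65, 68, 71, 68, 67, 62, 67, 66, 65, 63, 65, 68, 61, 64, 63, 59, 61, 63, 54, 58, 59, 57, 53, 51, 55, 52, 50]
```

```bash
for i in 1 2 3; do python3 -m inch '[{"x":0,"y":0,"z":0.15,"wx":0,"wy":0,"wz":0,"grip":0},{"x":0,"y":0,"z":0.15,"wx":0,"wy":0,"wz":0,"grip":0},{"x":0,"y":0,"z":0,"wx":0,"wy":0,"wz":0,"grip":0}]' | grep -E "tool_pos|ft_f"; done; python3 m.py
python3 - <<'E'
from h import *
for n in('scene','top'):
  im=read_camera(n);cv2.imwrite(f'pics/{n}4.png',im[:,:,::-1])
g=cv2.imread('pics/scene4.png')[:,:,1];print('col402',g[176:200,402].tolist())
a=cv2.imread('pics/scene4.png')[120:290,270:430];b=cv2.imread('pics/top4.png')[115:270,200:355]
cv2.imwrite('pics/c4.png',np.hstack([cv2.resize(a,(400,425),interpolation=cv2.INTER_CUBIC),cv2.resize(b,(400,425),interpolation=cv2.INTER_CUBIC)]))
E
```

```text
tool_pos: [502.7, 179.2, 170.4]
ft_force: [-0.2, -0.5, -0.5]
tool_pos: [502.7, 179.2, 158.4]
ft_force: [-0.6, 0.1, 1.0]
tool_pos: [502.7, 179.2, 146.4]
ft_force: [0.8, -0.3, -0.1]
t 7.9 case [-102.    62.   146.4] F [ 0.81 -0.26 -0.09] Fcase [ 0.8 -0.  -0.1] M [-0.02 -0.06 -0.02] w 0.6981503504249409 0.0 q7 -1.026780533087348
col402 [134, 128, 132, 133, 137, 137, 132, 134, 139, 141, 155, 153, 159, 159, 160, 160, 156, 158, 159, 159, 160, 158, 158, 157]
```

View pics/c4.png

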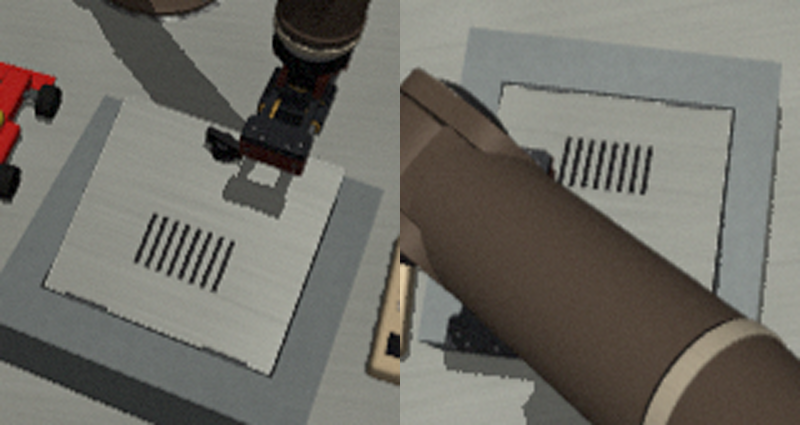

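Run:
```python
from h import *
S=camera_params('scene');T=camera_params('top')
f=lambda X:((proj(S,X)-[270,120])*2.5).round()
for z in(146,165,185,205,226):print(z,f([502.7,179.2,z]))
for th in(.11,.15,.35):print(th,'corners',[f(hatch(th,240,y)) for y in(-130,130)],'knob top',f(hatch(th,215,0,39)),'knob base',f(hatch(th,215,0,2)))
print('start tcp',proj(S,[180.2,-597.9,182.9]),proj(T,[180.2,-597.9,182.9]))
s=cv2.imread('pics/scene0.png');hsv=cv2.cvtColor(s,cv2.COLOR_BGR2HSV)[20:90,95:180]
m=((hsv[:,:,0]<12)|(hsv[:,:,0]>170))&(hsv[:,:,1]>100)&(hsv[:,:,2]<140);ys,xs=np.nonzero(m);print('red lowest',ys.max()+20,xs[ys==ys.max()]+95)
```

```text
146 [275. 177.]
165 [278. 167.]
185 [281. 156.]
205 [284. 145.]
226 [287. 132.]
0.11 corners [array([127., 116.]), array([336., 187.])] knob top [224. 151.] knob base [222. 168.]
0.15 corners [array([127., 112.]), array([338., 183.])] knob top [224. 148.] knob base [222. 164.]
0.35 corners [array([124.,  93.]), array([344., 166.])] knob top [223. 137.] knob base [223. 148.]
start tcp [155.98509331  81.64103594] [572.17630118 292.20654503]
red lowest 74 [136]
```

Fingertip positions in the pictures suggest the real tips sit roughly 30–40 mm above the reported TCP, so the fingers may only now be reaching the hatch. I'll keep going down in small steps, watching the force and the hatch edge in the scene camera.

```bash
cat > e.py <<'E'
from h import *
S=camera_params('scene');im=read_camera('scene').astype(float)
g=cv2.GaussianBlur(im,(3,3),0)[:,:,0] 
o=[]
for c in(398,401,404):
    col=g[178:204,c];d=np.diff(col);o.append(178.5+int(np.argmax(d)))
print('edge rows',o, 'pred .35/.2/.1 at free edge y=120:',[proj(S,hatch(t,240,120)).round(1).tolist() for t in(.35,.2,.1)])
E
python3 e.py
for i in 1 2; do python3 -m inch '[{"x":0,"y":0,"z":0.15,"wx":0,"wy":0,"wz":0,"grip":0},{"x":0,"y":0,"z":0.15,"wx":0,"wy":0,"wz":0,"grip":0},{"x":0,"y":0,"z":0,"wx":0,"wy":0,"wz":0,"grip":0}]' | grep -E "tool_pos|ft_f"; python3 e.py; done; python3 m.py
```

```text
edge rows [183.5, 184.5, 185.5] pred .35/.2/.1 at free edge y=120: [[404.1, 185.4], [402.4, 190.2], [401.1, 194.1]]
tool_pos: [502.7, 179.2, 134.4]
ft_force: [-0.2, 0.0, -0.3]
edge rows [184.5, 186.5, 187.5] pred .35/.2/.1 at free edge y=120: [[404.1, 185.4], [402.4, 190.2], [401.1, 194.1]]
tool_pos: [502.7, 179.2, 122.4]
ft_force: [1.2, -0.1, -0.3]
edge rows [187.5, 188.5, 202.5] pred .35/.2/.1 at free edge y=120: [[404.1, 185.4], [402.4, 190.2], [401.1, 194.1]]
t 8.75 case [-101.9   62.1  122.8] F [ 0.33 -0.4   0.19] Fcase [ 0.4 -0.3  0.2] M [-0.06 -0.08  0.04] w 0.6312642195114928 0.0 q7 -1.0499238669368902
```

The hatch edge now follows the fingers, so the real fingertips are about 36 mm above the reported TCP. I'll keep pushing toward 0.1 rad.

```bash
for i in 1 2; do python3 -m inch '[{"x":0,"y":0,"z":0.15,"wx":0,"wy":0,"wz":0,"grip":0},{"x":0,"y":0,"z":0.15,"wx":0,"wy":0,"wz":0,"grip":0},{"x":0,"y":0,"z":0,"wx":0,"wy":0,"wz":0,"grip":0}]' | grep -E "tool_pos|ft_f"; python3 e.py|cut -c1-40; done; 
for i in 1 2 3; do python3 -m inch '[{"x":0,"y":0,"z":0.05,"wx":0,"wy":0,"wz":0,"grip":0},{"x":0,"y":0,"z":0,"wx":0,"wy":0,"wz":0,"grip":0}]' | grep -E "tool_pos|ft_f";done;python3 e.py|cut -c1-40; python3 m.py
```

```text
tool_pos: [502.7, 179.2, 110.4]
ft_force: [-0.0, 0.0, -0.8]
edge rows [189.5, 190.5, 191.5] pred .35
tool_pos: [502.7, 179.2, 98.4]
ft_force: [0.5, 0.1, -0.2]
edge rows [191.5, 192.5, 192.5] pred .35
tool_pos: [503.2, 179.5, 97.2]
ft_force: [0.1, -0.1, 0.7]
tool_pos: [503.2, 179.5, 95.2]
ft_force: [-0.5, 0.2, 0.0]
tool_pos: [503.1, 179.5, 93.1]
ft_force: [0.3, 0.5, -0.1]
edge rows [192.5, 193.5, 193.5] pred .35
t 10.1 case [-101.7   62.3   93.2] F [-0.66  0.26  0.32] Fcase [-0.7  0.1  0.3] M [-0.07 -0.1  -0.01] w 0.7902416053574729 0.0 q7 -1.0808558885354096
```

The hatch is now at about 0.11 rad. I'll lift, open the fingers and move over the knob, then look with the wrist camera.

```bash
python3 -m inch '[{"x":0,"y":0,"z":-0.8,"wx":0,"wy":0,"wz":0,"grip":0},{"x":0,"y":0,"z":-0.8,"wx":0,"wy":0,"wz":0,"grip":0},{"x":0,"y":0,"z":-0.4,"wx":0,"wy":0,"wz":0,"grip":44},{"x":-0.78,"y":0.03,"z":0,"wx":0,"wy":0,"wz":0,"grip":44},{"x":-0.78,"y":0.03,"z":0,"wx":0,"wy":0,"wz":0,"grip":44},{"x":0,"y":0,"z":0,"wx":0,"wy":0,"wz":0,"grip":44},{"x":0,"y":0,"z":0,"wx":0,"wy":0,"wz":0,"grip":44},{"x":0,"y":0,"z":0,"wx":0,"wy":0,"wz":0,"grip":44}]'
python3 m.py
python3 - <<'E'
from h import *;import json
p=camera_params('wrist');im=read_camera('wrist');cv2.imwrite('pics/w5.png',im[:,:,::-1])
json.dump({k:np.array(v).tolist() for k,v in p.items()},open('w5.json','w'))
for th in(.1,.12):
  print(th,'knob top',proj(p,hatch(th,215,0,39)).round(),'wing ends',[proj(p,hatch(th,215,y,39)).round().tolist() for y in(-23,23)],'corner',proj(p,hatch(th,240,130)).round())
g=cv2.cvtColor(im,cv2.COLOR_RGB2HSV);m=((im.max(2)<75)&(g[:,:,1]<90)).astype(np.uint8)
n,l,s,c=cv2.connectedComponentsWithStats(m)
for i in range(1,n):
  if s[i,4]>150:print(s[i],c[i].round())
s0=state();P=np.array(s0['tool_pos'])
print([proj(p,P+[0,0,d]).round() for d in(0,20,37)])
E
```

```text
t: 10.9
tool_pos: [487.9, 120.0, 173.5]
orientation: [[0.284, 0.959, 0.0], [0.959, -0.284, 0.001], [0.001, 0.0, -1.0]]
ft_force: [0.5, 0.1, 0.1]
width: 0.489
gripper_force: 0.0
t 10.9 case [-100.6    0.9  173.5] F [0.45 0.12 0.13] Fcase [0.4 0.2 0.1] M [-0.01 -0.07  0.04] w 42.916171567785504 0.0 q7 -0.8742182495383473
0.1 knob top [321. 219.] wing ends [[322.0, 250.0], [321.0, 185.0]] corner [276.  24.]
0.12 knob top [323. 220.] wing ends [[324.0, 252.0], [323.0, 187.0]] corner [276.  22.]
[505  23  92  39 327] [571.  32.]
[556 128  23 125 316] [568. 187.]
[462 139  46   6 185] [488. 142.]
[449 155  57   7 233] [480. 158.]
[444 171  60   7 258] [476. 174.]
[ 297  178   41   71 1861] [317. 210.]
[434 186  68   8 302] [470. 190.]
[433 201  68   9 317] [466. 205.]
[432 216  67   9 323] [465. 220.]
[    0   223   640   177 45896] [249. 341.]
[  361   224   279   130 19423] [495. 294.]
[431 230  66   9 336] [464. 234.]
[array([320., 222.]), array([320., 232.]), array([320., 243.])]
```

View pics/w5.png

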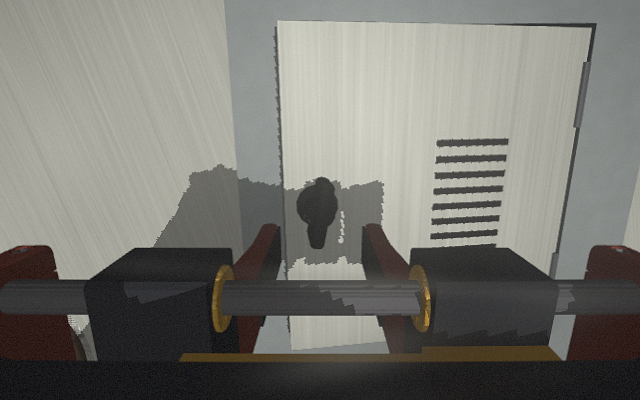

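The wing shows from (324,181) to (318,248), turned about 0.1 rad clockwise, and the hatch corner at (277,22) fits 0.11 rad. The open fingertips straddle it, with inner tips at (281,225) and (363,225). I'll derive the real tip height from those.

Run:
```python
from h import *;import json
W=json.load(open('w5.json'));P=np.array(state()['tool_pos'])
C,_=ray(W,(320,200));print('fx',W['fx'],'cam',C)
y=np.array([.959,-.284,0]);x=np.array([.284,.959,0])
for u in[(281,225),(363,225)]:
    c,d=ray(W,u)
    # intersect with plane of inner pad: tool y = +-21.5
    s=np.sign(u[0]-320)*21.45
    k=(s-(c-P)@y)/(d@y);X=c+k*d;print('tip edge: tool x',(X-P)@x,'z above TCP',X[2]-P[2])
```

```text
fx 325.17000807356965 cam [506.78404657 183.00970947 374.59209357]
tip edge: tool x 8.500485452456282 z above TCP 32.0267520710494
tip edge: tool x 13.4336851513616 z above TCP 46.54627277962629
```

Real tips are about 38 mm behind the reported TCP, agreeing with the contact. I'll turn slightly to match the wing, descend so the real tips sit about 9 mm above the hatch, and grip.

```bash
python3 -m inch '[{"x":0,"y":0,"z":0.5,"wx":0,"wy":0,"wz":0.025,"grip":44},{"x":0,"y":0,"z":0.5,"wx":0,"wy":0,"wz":0,"grip":44},{"x":0,"y":0,"z":0.4,"wx":0,"wy":0,"wz":0,"grip":44},{"x":0,"y":0,"z":0.2,"wx":0,"wy":0,"wz":0,"grip":44},{"x":0,"y":0,"z":0.1,"wx":0,"wy":0,"wz":0,"grip":44},{"x":0,"y":0,"z":0,"wx":0,"wy":0,"wz":0,"grip":44}]'; python3 m.py
python3 -m inch '[{"x":0,"y":0,"z":0.1,"wx":0,"wy":0,"wz":0,"grip":44},{"x":0,"y":0,"z":0,"wx":0,"wy":0,"wz":0,"grip":0},{"x":0,"y":0,"z":0,"wx":0,"wy":0,"wz":0,"grip":0},{"x":0,"y":0,"z":0,"wx":0,"wy":0,"wz":0,"grip":0},{"x":0,"y":0,"z":0,"wx":0,"wy":0,"wz":0,"grip":0},{"x":0,"y":0,"z":0,"wx":0,"wy":0,"wz":0,"grip":0}]' 15;python3 m.py
```

```text
t: 11.55
tool_pos: [487.6, 119.6, 105.2]
orientation: [[0.358, 0.934, -0.0], [0.934, -0.358, 0.0], [0.0, -0.001, -1.0]]
ft_force: [0.7, -0.1, -1.2]
width: 0.5
gripper_force: 0.0
t 11.55 case [-100.7    0.5  105.2] F [ 0.69 -0.11 -1.21] Fcase [ 0.7  0.1 -1.2] M [-0.09 -0.01 -0.04] w 43.911268946027675 0.0 q7 -1.020960260270542
t: 12.15
tool_pos: [486.5, 119.2, 101.1]
orientation: [[0.359, 0.933, -0.002], [0.933, -0.359, -0.0], [-0.001, -0.002, -1.0]]
ft_force: [-2.6, 1.3, 0.3]
width: 0.141
gripper_force: 14.6
t 12.15 case [-101.7   -0.2  101.1] F [-2.6   1.31  0.31] Fcase [-2.9  0.6  0.3] M [0.15 1.09 0.01] w 12.378812323442016 14.561307064723223 q7 -1.0258199424544692
```

Wing gripped. Next I'll firm up the grip and press down in steps, following the arc.

```bash
python3 -m inch '[{"x":0,"y":0,"z":0,"wx":0,"wy":0,"wz":0,"grip":0},{"x":0,"y":0,"z":0,"wx":0,"wy":0,"wz":0,"grip":0},{"x":0,"y":-0.018,"z":0.1,"wx":0,"wy":0,"wz":0,"grip":0},{"x":0,"y":-0.018,"z":0.1,"wx":0,"wy":0,"wz":0,"grip":0},{"x":0,"y":0,"z":0,"wx":0,"wy":0,"wz":0,"grip":0}]' 35 >/dev/null;python3 m.py
for i in 1 2; do python3 -m inch '[{"x":0,"y":-0.009,"z":0.05,"wx":0,"wy":0,"wz":0,"grip":0},{"x":0,"y":-0.009,"z":0.05,"wx":0,"wy":0,"wz":0,"grip":0},{"x":0,"y":0,"z":0,"wx":0,"wy":0,"wz":0,"grip":0}]'>/dev/null;python3 m.py;done
```

```text
t 12.65 case [-103.7   -0.3   92.3] F [-4.7   2.06 -2.18] Fcase [-5.1  0.7 -2.2] M [ 0.57  1.73 -0.07] w 11.073060994121395 34.11066301865503 q7 -1.0371982507107524
t 12.95 case [-104.3   -0.4   88.6] F [-6.15  0.28 -2.25] Fcase [-6.  -1.4 -2.3] M [ 0.45  1.87 -0.06] w 10.268917865428174 34.455474615097046 q7 -1.0427697525333528
t 13.25 case [-104.9   -0.4   84.7] F [-7.03  0.52  0.45] Fcase [-6.9 -1.4  0.4] M [ 0.5   1.96 -0.06] w 10.2084967324183 34.66896414756775 q7 -1.0485146774924836
```

```bash
for i in 1 2 3; do python3 -m inch '[{"x":0,"y":-0.015,"z":0.03,"wx":0,"wy":0,"wz":0,"grip":0},{"x":0,"y":0,"z":0.02,"wx":0,"wy":0,"wz":0,"grip":0},{"x":0,"y":0,"z":0,"wx":0,"wy":0,"wz":0,"grip":0}]'>/dev/null;python3 m.py;done; python3 e.py
```

```text
t 13.55 case [-105.2   -0.3   83. ] F [-6.48  0.51  0.72] Fcase [-6.4 -1.2  0.7] M [ 0.33  1.81 -0.09] w 9.86090599930938 34.74713623523712 q7 -1.0515812650254224
t 13.85 case [-105.4   -0.3   81.1] F [-5.09 -0.36  1.3 ] Fcase [-4.8 -1.7  1.3] M [ 0.2   1.7  -0.08] w 10.071302105917285 34.80314075946808 q7 -1.054736823006593
t 14.15 case [-105.6   -0.2   79.3] F [-5.94 -1.22  2.9 ] Fcase [-5.4 -2.8  2.9] M [ 0.13  1.48 -0.03] w 9.646978085981438 34.89655315876007 q7 -1.0579498002142502
edge rows [197.5, 198.5, 202.5] pred .35/.2/.1 at free edge y=120: [[404.1, 185.4], [402.4, 190.2], [401.1, 194.1]]
```

```bash
for i in 1 2 3 4; do python3 -m inch '[{"x":0,"y":0,"z":0.025,"wx":0,"wy":0,"wz":0,"grip":0},{"x":0,"y":0,"z":0,"wx":0,"wy":0,"wz":0,"grip":0}]'>/dev/null;python3 m.py;done
```

```text
t 14.4 case [-105.8   -0.2   78.3] F [-6.27 -0.95  2.98] Fcase [-5.8 -2.6  3. ] M [ 0.13  1.5  -0.07] w 9.75263069719932 34.948055148124695 q7 -1.0592743416179347
t 14.6 case [-105.8   -0.2   77.4] F [-7.3  -0.92  3.95] Fcase [-6.8 -2.8  3.9] M [ 0.17  1.6  -0.1 ] w 10.082156144166955 34.961952567100525 q7 -1.0605066943666066
t 14.8 case [-1.059e+02 -1.000e-01  7.640e+01] F [-7.56 -1.25  5.48] Fcase [-7.  -3.2  5.5] M [ 0.17  1.6  -0.03] w 9.886934576427299 34.962698221206665 q7 -1.0618068567670869
t 15.0 case [-105.9   -0.2   75.5] F [-7.06 -0.91  6.78] Fcase [-6.6 -2.8  6.8] M [ 0.14  1.64 -0.04] w 9.624135609665569 34.978777170181274 q7 -1.0631351637481308
```

```bash
for i in 1 2 3 4; do python3 -m inch '[{"x":0,"y":0,"z":0.025,"wx":0,"wy":0,"wz":0,"grip":0},{"x":0,"y":0,"z":0,"wx":0,"wy":0,"wz":0,"grip":0}]'>/dev/null;python3 m.py;done
```

```text
t 15.2 case [-1.059e+02 -1.000e-01  7.460e+01] F [-9.59 -1.98  7.45] Fcase [-8.7 -4.5  7.5] M [ 0.08  1.72 -0.12] w 9.746756528897306 34.99046087265015 q7 -1.064434681948161
t 15.4 case [-106.    -0.2   73.7] F [-8.65 -1.6   8.46] Fcase [-7.9 -3.8  8.5] M [-0.02  1.67 -0.03] w 9.807358532676698 34.99437153339386 q7 -1.0656955600300462
t 15.6 case [-1.06e+02 -1.00e-01  7.30e+01] F [-10.83  -1.35  12.67] Fcase [-10.1  -4.2  12.7] M [-0.12  1.93 -0.02] w 10.019382067009428 35.00147223472595 q7 -1.0670045598006694
t 15.8 case [-1.059e+02 -1.000e-01  7.290e+01] F [-14.38  -4.01  23.75] Fcase [-12.8  -7.7  23.7] M [-0.47  2.83 -0.  ] w 9.761344767862802 35.00107169151306 q7 -1.0683515664885093
```

The hard stop was felt at reported z≈73, with force rising from 12.7 to 23.7 N in one step. I'll ease off slightly and start turning the knob in small steps.

```bash
python3 -m inch '[{"x":0,"y":0,"z":-0.014,"wx":0,"wy":0,"wz":0,"grip":0},{"x":0,"y":0,"z":0,"wx":0,"wy":0,"wz":0,"grip":0}]' >/dev/null;python3 m.py
for i in 1 2; do python3 -m inch '[{"x":0,"y":0,"z":0,"wx":0,"wy":0,"wz":0.03,"grip":0},{"x":0,"y":0,"z":0,"wx":0,"wy":0,"wz":0,"grip":0}]' >/dev/null;python3 m.py;done
```

```text
t 16.0 case [-105.9   -0.2   73. ] F [-11.71  -2.38  17.33] Fcase [-10.7  -5.4  17.3] M [-0.27  2.28 -0.05] w 9.836704603357497 35.00138461589813 q7 -1.0675539338016033
t 16.2 case [-1.061e+02 -1.000e-01  7.300e+01] F [-12.91  -2.37  17.41] Fcase [-11.8  -5.7  17.4] M [-0.25  2.3  -0.06] w 9.965063370004748 35.00166356563568 q7 -1.1522304528204375
t 16.4 case [-1.061e+02 -1.000e-01  7.300e+01] F [-13.09  -1.34  17.28] Fcase [-12.3  -4.8  17.3] M [-0.21  2.43 -0.05] w 10.065504520088222 35.00135779380798 q7 -1.2345040672473493
```

Force is steady at about 17 N with low twist, so I'll continue.

```bash
for i in 1 2 3 4; do python3 -m inch '[{"x":0,"y":0,"z":0,"wx":0,"wy":0,"wz":0.025,"grip":0},{"x":0,"y":0,"z":0,"wx":0,"wy":0,"wz":0.025,"grip":0},{"x":0,"y":0,"z":0,"wx":0,"wy":0,"wz":0,"grip":0}]' >/dev/null;python3 m.py;done
```

```text
t 16.7 case [-106.4   -0.    72.9] F [-13.09  -0.84  17.62] Fcase [-12.4  -4.3  17.6] M [-0.22  2.46 -0.01] w 9.534728049334026 35.00060677528381 q7 -1.371715527867235
t 17.0 case [-1.065e+02  1.000e-01  7.300e+01] F [-13.84  -1.6   17.88] Fcase [-12.9  -5.2  17.9] M [-0.11  2.48 -0.02] w 9.941739018721716 35.00414192676544 q7 -1.509765348023508
t 17.3 case [-106.7    0.2   72.9] F [-13.91  -1.    17.57] Fcase [-13.1  -4.7  17.6] M [-0.05  2.63 -0.07] w 9.634406140829206 35.003228187561035 q7 -1.6483334710779713
t 17.6 case [-106.7    0.3   73. ] F [-13.66  -0.26  17.53] Fcase [-13.1  -3.9  17.5] M [ 0.02  2.59 -0.06] w 9.612542457608951 35.004669427871704 q7 -1.7873525543069433
```

```bash
for i in 1 2 3 4; do python3 -m inch '[{"x":0,"y":0,"z":0,"wx":0,"wy":0,"wz":0.022,"grip":0},{"x":0,"y":0,"z":0,"wx":0,"wy":0,"wz":0.022,"grip":0},{"x":0,"y":0,"z":0,"wx":0,"wy":0,"wz":0,"grip":0}]' >/dev/null;python3 m.py;done; python3 -c "
from h import *
R=RC.T@np.array(state()['orientation']);print('wing est',-np.arctan2(R[1,1],R[0,1]))"
```

```text
t 17.9 case [-106.9    0.4   72.9] F [-15.25   0.34  17.18] Fcase [-14.8  -3.7  17.2] M [0.15 2.64 0.04] w 9.869090144447599 35.00353932380676 q7 -1.9097762446221953
t 18.2 case [-106.9    0.6   73. ] F [-14.57   1.03  17.79] Fcase [-14.3  -2.9  17.8] M [ 0.18  2.62 -0.06] w 9.68555847977942 35.00359117984772 q7 -2.0327541037543155
t 18.5 case [-107.     0.7   72.9] F [-13.34   0.82  16.85] Fcase [-13.1  -2.7  16.8] M [ 0.31  2.59 -0.1 ] w 9.764770666437036 35.00344097614288 q7 -2.1560499767004035
t 18.8 case [-107.     0.9   72.9] F [-13.95   2.51  15.59] Fcase [-14.1  -1.3  15.6] M [ 0.35  2.65 -0.01] w 9.575795265236868 35.00365912914276 q7 -2.2796250465021184
wing est 1.4688651855482167
```

```bash
for i in 1 2 3 4; do python3 -m inch '[{"x":0,"y":0,"z":0,"wx":0,"wy":0,"wz":0.01,"grip":0},{"x":0,"y":0,"z":0,"wx":0,"wy":0,"wz":0,"grip":0}]' >/dev/null;python3 m.py;done; python3 -c "
from h import *
R=RC.T@np.array(state()['orientation']);print('wing est',-np.arctan2(R[1,1],R[0,1]))"
```

```text
t 19.0 case [-107.     0.9   72.9] F [-13.5    1.36  16.96] Fcase [-13.4  -2.3  17. ] M [ 0.44  2.66 -0.04] w 9.899968425078677 35.003365874290466 q7 -2.3065194823316597
t 19.2 case [-107.    1.   73.] F [-12.94   2.99  16.47] Fcase [-13.3  -0.6  16.5] M [ 0.46  2.63 -0.07] w 9.674218551289487 35.00329613685608 q7 -2.334672251506726
t 19.4 case [-107.     1.    72.9] F [-13.6    1.74  16.47] Fcase [-13.6  -1.9  16.5] M [ 0.4   2.59 -0.04] w 10.020220143203433 35.0032514333725 q7 -2.3628111023457996
t 19.6 case [-107.1    1.    72.9] F [-13.72   2.73  16.23] Fcase [-14.   -1.   16.2] M [0.42 2.65 0.46] w 9.877664031875822 35.0544011592865 q7 -2.3904174489592087
wing est 1.5920376212607221
```

The end stop was felt, with the twist rising to 0.46 N m at about 1.59 rad. I'll relax the twist and press a little, release, and lift away.

```bash
python3 -m inch '[{"x":0,"y":0,"z":-0.02,"wx":0,"wy":0,"wz":-0.005,"grip":0},{"x":0,"y":0,"z":0,"wx":0,"wy":0,"wz":0,"grip":0}]' >/dev/null;python3 m.py
python3 -m inch '[{"x":0,"y":0,"z":0,"wx":0,"wy":0,"wz":0,"grip":40},{"x":0,"y":0,"z":0,"wx":0,"wy":0,"wz":0,"grip":40},{"x":0,"y":0,"z":0,"wx":0,"wy":0,"wz":0,"grip":40},{"x":0,"y":0,"z":0,"wx":0,"wy":0,"wz":0,"grip":40}]' >/dev/null;python3 m.py
python3 -m inch '[{"x":0,"y":0,"z":-0.2,"wx":0,"wy":0,"wz":0,"grip":40},{"x":0,"y":0,"z":-0.6,"wx":0,"wy":0,"wz":0,"grip":40},{"x":0,"y":0,"z":-0.9,"wx":0,"wy":0,"wz":0,"grip":40},{"x":0,"y":0,"z":-0.9,"wx":0,"wy":0,"wz":0,"grip":40},{"x":0,"y":0,"z":0,"wx":0,"wy":0,"wz":0,"grip":40}]'
python3 e.py
python3 - <<'E'
from h import *
p=camera_params('wrist');im=read_camera('wrist');cv2.imwrite('pics/w6.png',im[:,:,::-1])
for th in(-.02,0,.03,.06):print(th,'corner',proj(p,hatch(th,240,130)).round(1),'knob',proj(p,hatch(th,215,0,39)).round(1),'S',proj(camera_params('scene'),hatch(th,240,120)).round(1))
m=(im.max(2)<75).astype(np.uint8);n,l,s,c=cv2.connectedComponentsWithStats(m)
for i in range(1,n):
  if 400<s[i,4]<5000:
    pts=np.argwhere(l==i)[:,::-1].astype(np.float32);print(s[i],c[i].round(),cv2.minAreaRect(pts))
E
```

```text
t 19.8 case [-107.     1.    73.4] F [-12.17   3.46  10.94] Fcase [-12.7   0.1  10.9] M [ 0.55  2.29 -0.  ] w 9.89272418494105 35.00152230262756 q7 -2.3747718795127644
t 20.2 case [-104.6    0.4   72.8] F [-0.4   0.91 -0.5 ] Fcase [-0.6  0.8 -0.5] M [ 0.05 -0.01  0.01] w 37.970750687619436 0.0 q7 -2.3753004552638113
t: 20.7
tool_pos: [486.2, 121.8, 181.8]
orientation: [[0.962, -0.272, 0.008], [-0.272, -0.962, 0.002], [0.007, -0.004, -1.0]]
ft_force: [-0.5, 0.6, -0.2]
width: 0.457
gripper_force: 0.0
edge rows [198.5, 199.5, 201.5] pred .35/.2/.1 at free edge y=120: [[404.1, 185.4], [402.4, 190.2], [401.1, 194.1]]
-0.02 corner [180.6 222.9] knob [323.8 207.3] S [399.1 199.5]
0 corner [178.4 224.6] knob [323.8 207.8] S [399.5 198.6]
0.03 corner [174.8 227.1] knob [323.8 208.5] S [400.  197.2]
0.06 corner [171.1 229.4] knob [323.9 208.9] S [400.4 195.8]
[148   0  44 228 677] [163. 115.] ((162.93777465820312, 114.64252471923828), (231.01138305664062, 16.748048782348633), 80.12339782714844)
[  17   87   76   34 2050] [ 55. 103.] ((54.53483581542969, 103.42961120605469), (29.713300704956055, 73.29998779296875), 85.36454010009766)
[ 543  107   55   43 1781] [567. 128.] ((570.0, 128.0), (54.0, 42.0), 0.0)
[ 533  234   51   39 1439] [555. 253.] ((554.5000610351562, 253.00003051757812), (46.51021194458008, 40.69643783569336), 26.56505012512207)
```

The scene edge fits a hatch near 0 rad. I'll check the wing direction and the hatch edge numerically, moving up and aside first so the fingers clear the wrist view of the knob.

```bash
python3 -m inch '[{"x":0,"y":0,"z":-0.9,"wx":0,"wy":0,"wz":0,"grip":40},{"x":-0.9,"y":0,"z":-0.9,"wx":0,"wy":0,"wz":0,"grip":40},{"x":-0.9,"y":0,"z":0,"wx":0,"wy":0,"wz":0,"grip":40},{"x":-0.9,"y":0,"z":0,"wx":0,"wy":0,"wz":0,"grip":40},{"x":-0.9,"y":0,"z":0,"wx":0,"wy":0,"wz":0,"grip":40},{"x":0,"y":0,"z":0,"wx":0,"wy":0,"wz":0,"grip":40}]'|head -2
python3 - <<'E'
from h import *
for n in('wrist','scene'):
    p=camera_params(n);im=read_camera(n);cv2.imwrite(f'pics/{n}7.png',im[:,:,::-1])
    e=[proj(p,hatch(0,215+a,b,39)) for a,b in((0,0),(23,0),(-23,0))];print(n,[x.round(1).tolist() for x in e])
    u,v=e[0].astype(int);w=35 if n=='wrist' else 12
    if not(0<v<400 and 0<u<640):continue
    sub=im[max(v-w,0):v+w,max(u-w,0):u+w];m=(sub.max(2)<60).astype(np.uint8)
    k,l,s,c=cv2.connectedComponentsWithStats(m)
    for i in range(1,k):
        if s[i,4]>20:print(s[i]+[u-w,v-w,0,0,0],cv2.minAreaRect(np.argwhere(l==i)[:,::-1].astype(np.float32)))
    if n=='wrist':
        for r in m[::3]:print(''.join('#' if q else '.' for q in r))
S=camera_params('scene')
def sub(f,c):
    g=f[:,:,0].astype(float);d=np.diff(g[190:206,c]);d=np.clip(d,0,None);i=int(np.argmax(d));a=slice(max(i-1,0),i+2);return 190.5+(d[a]*np.arange(16)[a][:len(d[a])]).sum()/d[a].sum()
im=cv2.imread('pics/scene7.png')[:,:,::-1]
print([round(sub(im,c),2) for c in range(388,400,2)],[(t,[round(float(np.interp(c,[proj(S,hatch(t,240,y))[0] for y in(60,130)],[proj(S,hatch(t,240,y))[1] for y in(60,130)])),2) for c in range(388,400,2)]) for t in(-.02,0,.03,.06)])
E
```

```text
t: 21.4
tool_pos: [341.5, 160.4, 247.3]
wrist [[322.2, 18.9], [322.3, 47.7], [322.2, -11.0]]
......................................#...............................
......................................#...............................
......................................#...............................
......................................#...............................
......................................#...............................
......................................................................
......................................................................
......................................................................
......................................................................
......................................................................
......................................................................
.........................#................#...........................
...........................#.............#............................
......................................................................
......................................#...............................
.........................#............................................
.............................##.......................................
.............................##......#................................
scene [[359.4, 183.8], [362.1, 178.1], [356.8, 189.7]]
[354 179  10  16 109] ((11.5, 15.5), (15.0, 9.0), 90.0)
[np.float64(194.99), np.float64(195.8), np.float64(196.5), np.float64(197.31), np.float64(197.87), np.float64(198.24)] [(-0.02, [195.67, 196.36, 197.04, 197.73, 198.42, 199.11]), (0, [194.62, 195.31, 195.99, 196.68, 197.36, 198.05]), (0.03, [193.08, 193.77, 194.45, 195.13, 195.82, 196.5]), (0.06, [191.59, 192.27, 192.96, 193.64, 194.32, 195.0])]
```

The hatch sits at about −0.01 rad with nothing holding it (unlatched would be 0.05 or more). In the scene camera the wing lies along the case's x.

```bash
python3 -c "
from workcell import *
print(job_done())"
```

```text
the job is handed in; nothing more can be done
None
```

The hatch is shut (about −0.01 rad by the scene camera) and stays down with the gripper clear. The knob was turned to its felt stop at about 1.59 rad, with the vertical press mostly 16–18 N and a brief 23.7 N peak when I found the hard stop. I never moved near the phone or car, though I took no final picture check of them. The job is handed in.

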